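# Tip the gift carton onto the packing mat and push it home

### The job

Tip the standing gift carton over onto the cork packing mat by pushing it high up with the fingertips, so that it lands lying on the mat with its top towards the wooden stop strip. Then push it along the mat until its top end sits square and flush against the stop strip. Do not pinch or lift the carton, leave the stopper, the pourer and the standing cork beside the mat where they are, and finish clear of everything.

Things in the scene. Friction and masses are not known exactly. Their poses are not given: they have to be found in the camera images.
- carton: Loose brown gift carton, white paper sleeve, 0.25 to 0.5 kg: 55 mm deep (x), 80 wide (y), 170 tall (z). Origin: centre of underside. Stands at first on the table, a broad face 8 to 20 mm outside the mat's open end, x towards the stop within 6 degrees. Pushed along +x at 120 mm height or more it tips forward; past 18 degrees it falls. Lying, it is 55 mm thick, z towards the stop.
- carton_mid (a point): The carton's middle, 85 mm above its underside along its z.
- carton_top (a point): Centre of the carton's top face, 170 mm from its underside along its z.
- mat: Cork packing mat fixed to the table, 240 mm long (x), 170 wide (y), 3 thick, with a thin dark inlaid border. Origin: centre of its underside. Its +x end carries a fixed wooden stop strip, 25 mm thick, full width, top 22 mm above the table; the strip's inner face is at x = +95 mm. The open end is at x = -120 mm.
- mat_stop (a point): Middle of the stop strip's inner face, at the mat's top surface (95 mm from the mat's origin along its x).
- knob_stopper: Turned wooden bottle stopper, 33 mm across, 49 mm tall, standing loose on the table beside the mat. Origin: centre of its underside. To be left alone.
- pourer: Steel bottle pourer with a dark plug, 26 mm across, 66 mm tall, standing loose beside the other long side of the mat. Origin: centre of its underside. To be left alone.
- cork_up: Used cork standing on end, 21 mm across, 44 mm tall, loose beside the mat. Origin: centre of its underside. To be left alone.

How it is judged:
By the outcome, as a careful person would: the job done as asked, in the order asked, and still so for the second after the job is handed in, with the robot touching nothing.
It also fails if it takes over 40 s, if anything falls off the work surface, if the arm or the gripper's body presses on something with over 40 N, if the wrist force passes 120 N, or if a joint passes its speed limit or range.

### The arm

A 6-joint arm with a two-finger parallel gripper is mounted at the origin on the work surface; the furniture and walls round the work are solid. World frame = base frame: x ahead of the robot, y to its left, z up, the work surface at z = 0. Lengths are in mm, angles in rad, forces in N, time in s.
With the tool pointing down it reaches from about 300 to 875 mm from the base axis. Payload 4.2 kg.
Tool frame: the origin (TCP) lies at the very end of the fingers, on their centre line; the grasp point (between the pads) lies 19 mm behind it; z points along the fingers, y is the line along which they close (so a half turn about z gives the same grasp; the last joint's range is limited). The gripper opens to 85 mm and grips with 20 to 120 N. Pads are 22 mm wide; open, the fingers measure 114 mm over their backs; the gripper's body (76 mm by 85 mm) begins 54 mm behind the grasp point. The pads swing forward as they close: fully open they stand 13 mm farther back than shut.
Start: joints at [-1.161, 0.32, 1.565, -0, 1.257, -0.02], TCP at [239.601, -522.717, 231.338] pointing down, gripper open.
Joint ranges: [-3.11, 3.11], [-0.84, 2.01], [0.21, 2.61], [-1.34, 4.49], [0.05, 2.63], [-2.56, 2.56]. Speed limits (rad/s): [2.57, 2.57, 3.14, 3.14, 3.14, 3.14].

### API

Orientations are given as a 3x3 rotation matrix whose columns are the frame's x, y, z axes.
In Python, from station import robot gives the robot as it stands.
- The arm moves only by the tool tcp_steps, called after "Emit:" in YAML: its name, and indented under it one key for each argument. Schema: {"type":"object","properties":{"deltas":{"type":"array","items":{"type":"object","properties":{"sx":{"type":"number"},"sy":{"type":"number"},"sz":{"type":"number"},"drx":{"type":"number"},"dry":{"type":"number"},"drz":{"type":"number"}},"additionalProperties":false},"minItems":1,"maxItems":12},"aperture":{"type":"number"},"force":{"type":"number"},"only":{"type":"string"},"quiet":{"type":"boolean"},"lines":{"type":"string"}},"required":["deltas"],"additionalProperties":false}. deltas is a list of rows, 1 to 12 of them, each an object with the fields sx, sy, sz (the shift in units of 50 mm), drx, dry, drz (a rotation vector in units of 0.25 rad); a field left out counts as zero; each row is the pose to reach, as a shift and turn from the pose commanded when the call began, along the tool's axes at that moment; what a row does not reach only later rows make up. A row lasts 1/8 s, in which the tool goes at most 62.5 mm and 0.188 rad, less where a joint would pass 70% of its speed; a pose out of reach is approached as far as the arm can. aperture is the opening from 0.0 (shut) to 1.0 (fully open), set as the call begins (left out keeps the last). The fingers move at their own pace and stop on an object; force is the grip in N (left out, the last holds). Time passes only in rows, so rows that do not move let the fingers close. The tool returns the time, the measured TCP pose, the force, the opening and the grip force at its end. only (a regular expression) keeps the lines of the reply that match it, lines (a string "A,B") keeps lines A to B, and quiet returns only ok. Input that does not fit is refused with a message, and nothing moves.
- robot.sense(): the state, without advancing time (a new reading comes with each control period).
- robot.capture(name): name is "scene" or "top" or "wrist"; returns the picture (480x640x3 uint8, red, green, blue); there is no depth.
- robot.camera_params(name): a dict with "fx", "fy", "cx", "cy" (pixels), "xyz" and "orientation" of the camera in the world. Camera axes: x right, y up, looking along -z (the intrinsics and any distortion apply to the point x, -y, -z); pixel columns grow to the right and rows downward; lengths in mm; the calibration is good to about 2 mm. A picture is of the moment at which its call begins: read the wrist's pose just before it. camera_params takes no time and is no camera call; for the wrist camera it gives the pose at the moment of the call.
- robot.sign_off(): hands the job in; it is judged then, once.
The state is a dict: "time": time; "joints": joint angles; "qd": joint speeds; "joint_efforts": joint torques, N m; "position": TCP position; "tool_rot": TCP orientation; "force": force on the tool from outside, world axes, zero at the start; "wrist_torque": the same for the moment, N m; "width": opening from 0.0 (shut) to 1.0 (fully open); "finger_force": force on a finger pad.
Only numpy, scipy, OpenCV 4.12 (cv2) and the standard library are available. Lean on these libraries where they do the work, as an engineer would, in place of code of your own. Each camera call takes 0.05 s, during which the arm holds its last target. There are 200 camera calls.

## Working session

There is one attempt and no reset: what is moved stays moved. The work goes in short steps, Python scripts to look and compute and a tool call to move; the robot and the scene stay as the last step left them, time stands still between calls to the robot, and variables do not carry over. Pictures are saved under pics/ and viewed, at most 10 in all, crops included, and the job is handed in when it is done.

```bash
ls; mkdir -p pics
```

Run:
```python
from station import robot
import cv2
for n in("scene","top"):
    cv2.imwrite(f"pics/{n}0.png",robot.capture(n)[:,:,::-1]); print(n,robot.camera_params(n))
s=robot.sense();print(s["time"],s["position"],s["tool_rot"],s["force"])
```

```text
pics
station.py
scene {'fx': 456.67804066375913, 'fy': 456.67804066375913, 'cx': 320.5805686587686, 'cy': 240.0346079527376, 'xyz': array([267.46762382, 558.64973024, 593.18189081]), 'orientation': array([[-0.84043544,  0.30532937, -0.44770778],
       [-0.54189854, -0.47927116,  0.69039491],
       [-0.00377559,  0.82284454,  0.56825401]])}
top {'fx': 496.1007084448955, 'fy': 496.1007084448955, 'cx': 312.6125714553023, 'cy': 240.90406999602655, 'xyz': array([503.41961332, -49.84710996, 942.14125915]), 'orientation': array([[-0.00392747,  0.98462514, -0.1746365 ],
       [-0.9999876 , -0.00440205, -0.00233027],
       [-0.0030632 ,  0.17462518,  0.98463022]])}
0.1 [ 239.42178745 -522.33247238  230.54610792] [[ 9.09071944e-01  4.16638702e-01 -6.26701239e-04]
 [ 4.16639171e-01 -9.09070753e-01  1.47205663e-03]
 [ 4.35999961e-05 -1.59931367e-03 -9.99998720e-01]] [-0.28688253  0.27812823 -0.22673528]
```

View pics/scene0.png

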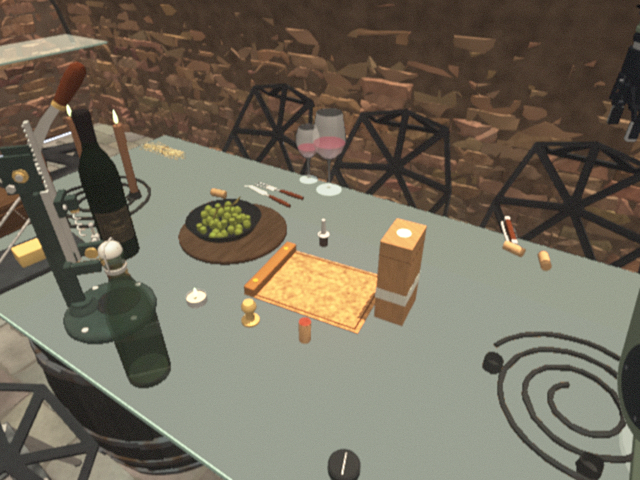

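View pics/top0.png

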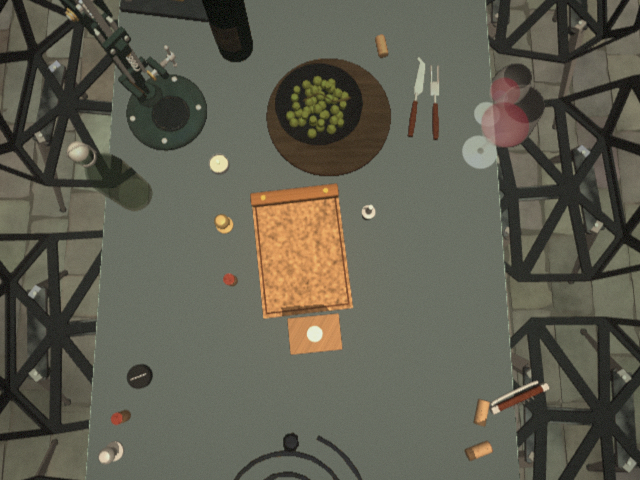

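The scene view shows the carton standing at about (400,270) at the mat's open end, with the stop strip at (271,268). The top view shows the mat from (255,190) to (352,310), the carton's top around (315,334), the stopper at (224,224), the pourer at (368,212) and the cork at (230,280). I'll enlarge both to read corners.

Run:
```python
import cv2
t=cv2.imread("pics/top0.png")[175:365,205:395]; cv2.imwrite("pics/topc.png",cv2.resize(t,(600,600),interpolation=cv2.INTER_CUBIC))
t=cv2.imread("pics/scene0.png")[210:350,240:430]; cv2.imwrite("pics/scenec.png",cv2.resize(t,(760,560),interpolation=cv2.INTER_CUBIC))
```

```text
(no output)
```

View pics/topc.png

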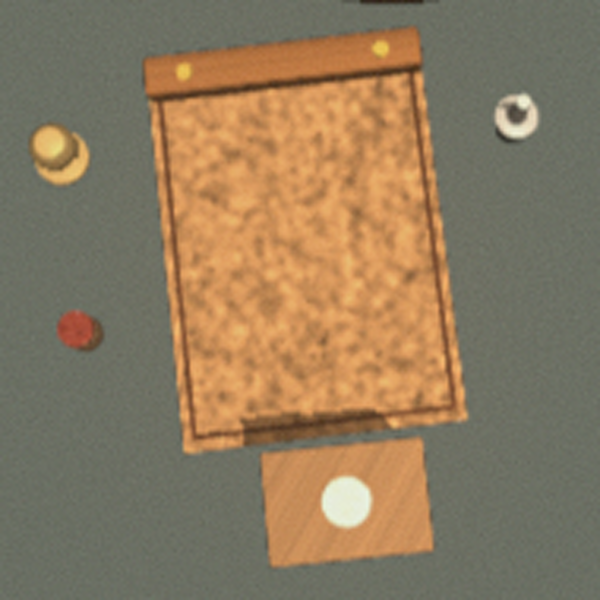

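View pics/scenec.png

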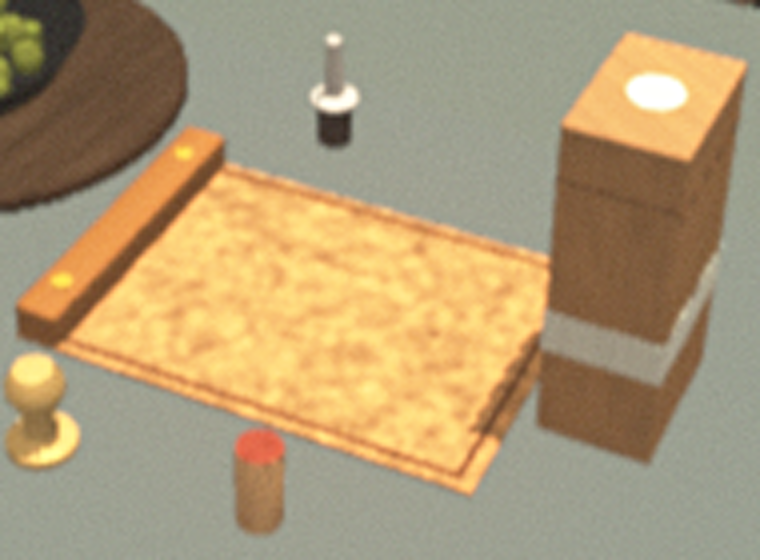

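The crops show the mat's open-end corners at (186,452) and (466,417), the strip's inner top edge from (152,97) to (420,66), and the carton's top corners at (262,454), (424,438), (433,549) and (271,567). In the scene crop the carton's top corners are (562,127), (690,160), (746,66) and (628,33).

Create h.py:
```python
import numpy as np
from station import robot
def ray(n,uv,s=1,off=(0,0)):
    p=robot.camera_params(n); u,v=(np.array(uv)+.5)/s-.5+np.array(off)
    d=np.array(p["orientation"])@np.array([(u-p["cx"])/p["fx"],-(v-p["cy"])/p["fy"],-1]); return np.array(p["xyz"]),d
def atz(n,uv,z,**k):
    c,d=ray(n,uv,**k); return c+d*(z-c[2])/d[2]
def tri(a,b):
    (c,d),(e,f)=a,b; M=np.stack([d,-f],1); t=np.linalg.lstsq(M,e-c,rcond=None)[0]
    P,Q=c+d*t[0],e+f*t[1]; return (P+Q)/2,np.linalg.norm(P-Q)
T=dict(s=600/190,off=(205,175)); S=dict(s=4,off=(240,210))
```

Run:
```python
from h import *
np.set_printoptions(precision=1,suppress=True)
g=lambda l,z:np.array([atz("top",p,z,**T) for p in l])
m=g([(186,452),(466,417)],3);st=g([(152,97),(420,66)],22);c=g([(262,454),(424,438),(433,549),(271,567)],170)
print(m,st,c,sep="\n")
for n,a,b in(("dot",(347,502),(657,92)),("c far-left",(262,454),(562,127)),("c far-r",(424,438),(628,33)),("near-l",(271,567),(690,160)),("near-r",(433,549),(746,66)),("matcorner",(186,452),(472,492)),("cork",(77,329),(259,446)),("pourer",(521,102),(334,40)),("stopper",(54,142),(36,370))): print(n,*tri(ray("top",a,**T),ray("scene",b,**S)))
y=st[0]-st[1];print("mat yaw",np.degrees(np.arctan2(-y[0],y[1])));y=m[0]-m[1];print(np.degrees(np.arctan2(-y[0],y[1])))
x=(st.mean(0)-m.mean(0));print("axis",np.degrees(np.arctan2(x[1],x[0])),np.linalg.norm(x[:2]))
for a,b in((0,1),(3,2)):
  y=c[a]-c[b];print("carton",np.degrees(np.arctan2(-y[0],y[1])),np.linalg.norm(y))
for a,b in((0,3),(1,2)):
  y=c[a]-c[b];print("carton",np.degrees(np.arctan2(y[1],y[0])),np.linalg.norm(y))
print(c.mean(0))
```

```text
[[ 524.2   44.8    3. ]
 [ 544.2 -121.5    3. ]]
[[736.   66.2  22. ]
 [754.6 -96.   22. ]]
[[519.4  -9.1 170. ]
 [526.8 -88.1 170. ]
 [473.9 -91.7 170. ]
 [465.7 -13.7 170. ]]
dot [496.3 -50.4 168.6] 0.025007171720851117
c far-left [519.5  -8.9 166.4] 0.06729003888255149
c far-r [527.  -88.2 167.6] 0.13240890542165906
near-l [465.5 -13.6 167.9] 0.2119866706457755
near-r [473.6 -92.  166.8] 0.3370928492319419
matcorner [524.   44.9   0.1] 0.7311894335885227
cork [594.3 105.1  40.7] 1.2153887266077246
pourer [ 721.2 -151.6   65.1] 0.0671899459211795
stopper [704.  120.9  42.3] 0.23230343682291518
mat yaw 6.5312277773533545
6.827447059484221
axis 6.35642259717839 212.393660155772
carton 5.34980762754849 79.35052880913325
carton 5.977482722831577 78.47734418468488
carton 4.8838971746400865 53.94267479950901
carton 3.929034631750588 53.09751345689159
[496.4 -50.7 170. ]
```

Add to h.py:
```python
from scipy.spatial.transform import Rotation as R
def rel(pos,yaw):
    s=robot.sense(); A=np.array(s["tool_rot"]); c,q=np.cos(np.radians(yaw)),np.sin(np.radians(yaw))
    B=np.array([[c,q,0],[q,-c,0],[0,0,-1]])
    print("t",s["time"],"pos",np.round(s["position"],1),"F",np.round(s["force"],1),"d",np.round(A.T@(np.array(pos)-s["position"]),1),"rv",np.round(R.from_matrix(A.T@B).as_rotvec(),3))
```

```bash
python3 -c "
from h import *
rel((420,-57.3,231),5.3);rel((420,-57.3,150),5.3)"
```

```text
t 0.1 pos [ 239.4 -522.3  230.5] F [-0.3  0.3 -0.2] d [ 3.579e+02 -3.475e+02  1.000e-01] rv [-0.002  0.     0.337]
t 0.1 pos [ 239.4 -522.3  230.5] F [-0.3  0.3 -0.2] d [ 357.9 -347.4   81.1] rv [-0.002  0.     0.337]
```
Rows with final pose in 10 rows; linear.

The rows are not in the units I measure in: shifts go in units of 50 mm and turns go in units of 0.25 rad. I convert before sending: 358 mm is 7.16, -347 mm is -6.94, 0.337 rad is 1.348.

Emit:
tcp_steps:
  deltas:
    - {"sx":0.72,"sy":-0.7,"drz":0.12}
    - {"sx":1.44,"sy":-1.4,"drz":0.28}
    - {"sx":2.14,"sy":-2.08,"drz":0.4}
    - {"sx":2.86,"sy":-2.78,"drz":0.52}
    - {"sx":3.58,"sy":-3.48,"drz":0.68}
    - {"sx":4.3,"sy":-4.18,"drz":0.8}
    - {"sx":5.02,"sy":-4.86,"drz":0.96}
    - {"sx":5.72,"sy":-5.56,"drz":1.08}
    - {"sx":6.44,"sy":-6.26,"drz":1.2}
    - {"sx":7.16,"sy":-6.94,"drz":1.348}
    - {"sx":7.16,"sy":-6.94,"drz":1.348}
    - {"sx":7.16,"sy":-6.94,"drz":1.348}
  aperture: 0.5

```text
time: 1.6
position: [420.0, -58.3, 231.0]
tool_rot: [[0.996, 0.094, -0.001], [0.094, -0.996, -0.001], [-0.001, 0.0, -1.0]]
force: [-1.3, -0.7, -0.8]
width: 0.495
finger_force: 0.0
```

```bash
python3 -c "
from h import *
rel((420,-57.3,150),5.3);rel((515,-48,150),5.3)"
```

```text
t 1.6 pos [420.  -58.3 231. ] F [-1.3 -0.7 -0.8] d [ 0.1 -1.1 81. ] rv [0.    0.001 0.001]
t 1.6 pos [420.  -58.3 231. ] F [-1.3 -0.7 -0.8] d [95.6 -1.4 80.9] rv [0.    0.001 0.001]
```

Converted, 80 mm is 1.6, 50 mm is 1.

Emit:
tcp_steps:
  deltas:
    - {"sy":-0.02,"sz":0.8}
    - {"sy":-0.02,"sz":1.56}
    - {"sx":0.3,"sy":-0.02,"sz":1.6}
    - {"sx":0.5,"sy":-0.02,"sz":1.6}
    - {"sx":0.64,"sy":-0.02,"sz":1.6}
    - {"sx":0.76,"sy":-0.02,"sz":1.6}
    - {"sx":0.88,"sy":-0.02,"sz":1.6}
    - {"sx":1,"sy":-0.02,"sz":1.6}
    - {"sx":1.1,"sy":-0.02,"sz":1.6}
    - {"sx":1.2,"sy":-0.02,"sz":1.6}

```text
time: 2.85
position: [480.4, -51.5, 151.3]
tool_rot: [[0.996, 0.093, 0.0], [0.093, -0.996, -0.0], [0.0, 0.0, -1.0]]
force: [-0.4, -0.2, 1.3]
width: 0.499
finger_force: 0.3
```

Run:
```python
import cv2
from h import *
a=robot.capture("top");b=robot.capture("scene")
cv2.imwrite("pics/tip1.png",np.hstack([cv2.resize(a[150:400,180:420],(400,417)),cv2.resize(b[180:380,230:470],(400,417))[:, :]])[:,:,::-1])
```

```text
(no output)
```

View pics/tip1.png

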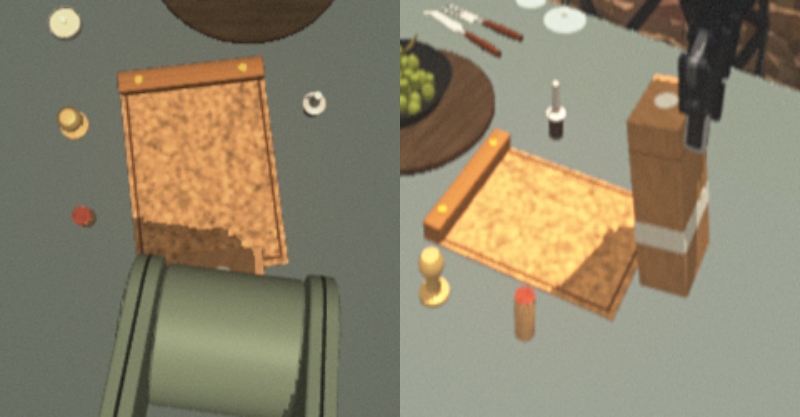

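The carton is leaning forward about 8° with the fingers near the top of its back face, and the small items are unmoved. I'll continue past the tipping point.

Emit:
tcp_steps:
  deltas:
    - {"sx":0.12}
    - {"sx":0.24}
    - {"sx":0.36}
    - {"sx":0.46}
    - {"sx":0.56}
    - {"sx":0.66}
    - {"sx":0.74}
    - {"sx":0.8}
    - {"sx":0.8}
    - {"sx":0.8}
    - {"sx":0.8}

```text
time: 4.32
position: [519.8, -47.9, 151.3]
tool_rot: [[0.996, 0.093, -0.0], [0.093, -0.996, -0.0], [-0.0, 0.0, -1.0]]
force: [0.2, -0.7, 0.8]
width: 0.5
finger_force: 0.0
```

Emit:
tcp_steps:
  deltas:
    - {"sx":-1}
    - {"sx":-2.2}
    - {"sx":-3}
    - {"sx":-3}

```text
time: 4.82
position: [367.6, -61.6, 151.2]
tool_rot: [[0.996, 0.092, -0.001], [0.092, -0.996, 0.0], [-0.001, -0.0, -1.0]]
force: [1.0, -0.4, -0.2]
width: 0.5
finger_force: 0.0
```

```bash
python3 - <<'E'
import cv2
from h import *
a=robot.capture("top");b=robot.capture("scene")
cv2.imwrite("pics/tip2.png",np.hstack([cv2.resize(a[150:400,200:400],(400,500)),cv2.resize(b[180:380,230:390],(400,500))])[:,:,::-1])
rel((440,-50,25),6.6)
E
```

```text
t 4.925 pos [371.3 -61.9 151.8] F [ 0.3  0.3 -0.2] d [ 69.2  -5.6 127. ] rv [ 0.001 -0.002 -0.023]
```

View pics/tip2.png

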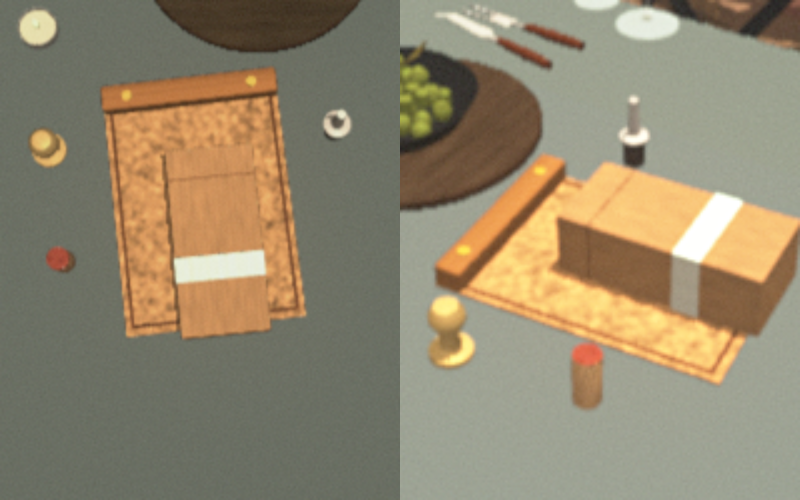

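The carton lies on the mat with its top towards the strip. In the left half its base corners are (181,338) and (270,330), its top corners (165,153) and (254,146).

Run:
```python
from h import *
np.set_printoptions(precision=1,suppress=True)
K=dict(s=2,off=(200,150))
c=np.array([atz("top",p,58,**K) for p in((181,338),(270,330),(254,146),(165,153))]);print(c)
b=c[:2].mean(0);t=c[2:].mean(0);x=t-b;yaw=np.degrees(np.arctan2(x[1],x[0]));print(b,t,yaw,np.linalg.norm(x))
for a,d in((0,1),(3,2)):
  y=c[a]-c[d];print(np.degrees(np.arctan2(-y[0],y[1])))
u=np.array([np.cos(np.radians(6.6)),np.sin(np.radians(6.6))])
m=np.array([746.,-15.]);print("gap",(m-t[:2])@u)
p=b[:2]-u*55;rel((*p,151),6.6);rel((*p,25),6.6)
```

```text
[[521.2  -7.8  58. ]
 [527.8 -86.3  58. ]
 [693.7 -73.6  58. ]
 [687.6   7.4  58. ]]
[524.5 -47.   58. ] [690.6 -33.1  58. ] 4.790192516042514 166.7229380126888
4.8499396656411164
4.3327140473228045
gap 57.08146065632128
t 4.925 pos [371.3 -61.9 151.8] F [ 0.3  0.3 -0.2] d [98.9  0.6  1.1] rv [ 0. -0. -0.]
t 4.925 pos [371.3 -61.9 151.8] F [ 0.3  0.3 -0.2] d [ 98.6   0.5 127.1] rv [ 0. -0. -0.]
```

Emit:
tcp_steps:
  deltas:
    - {"sx":0.66,"sz":0.84,"drz":-0.092}
    - {"sx":1.32,"sz":1.7,"drz":-0.092}
    - {"sx":1.96,"sz":2.4,"drz":-0.092}
    - {"sx":1.96,"sz":2.54,"drz":-0.092}
    - {"sx":1.96,"sz":2.54,"drz":-0.092}

```text
time: 5.55
position: [467.9, -52.5, 23.7]
tool_rot: [[0.993, 0.116, -0.002], [0.116, -0.993, 0.0], [-0.002, -0.0, -1.0]]
force: [-0.3, 0.3, 0.3]
width: 0.498
finger_force: 0.0
```

Emit:
tcp_steps:
  deltas:
    - {"sx":0.3}
    - {"sx":0.56}
    - {"sx":0.72}
    - {"sx":0.88}
    - {"sx":1.04}
    - {"sx":1.2}
    - {"sx":1.36}
    - {"sx":1.52}
    - {"sx":1.64}
    - {"sx":1.74}
    - {"sx":1.8}
    - {"sx":1.8}

```text
time: 7.05
position: [558.2, -42.2, 24.1]
tool_rot: [[0.993, 0.116, 0.001], [0.116, -0.993, -0.0], [0.001, 0.0, -1.0]]
force: [-1.4, 0.2, -0.7]
width: 0.501
finger_force: 0.5
```

Converted, 8 mm is 0.16, 6 mm is 0.12.

Emit:
tcp_steps:
  deltas:
    - {"sx":0.04}
    - {"sx":0.08}
    - {"sx":0.12}
    - {"sx":0.16}
    - {"sx":0.16}

```text
time: 7.68
position: [566.1, -41.3, 24.4]
tool_rot: [[0.993, 0.116, 0.001], [0.116, -0.993, -0.0], [0.001, 0.0, -1.0]]
force: [-0.6, -0.9, -0.7]
width: 0.499
finger_force: 0.5
```

Emit:
tcp_steps:
  deltas:
    - {"sx":0.02}
    - {"sx":0.04}
    - {"sx":0.06}
    - {"sx":0.06}

```text
time: 8.18
position: [567.8, -41.0, 24.4]
tool_rot: [[0.993, 0.116, -0.001], [0.116, -0.993, -0.0], [-0.001, -0.0, -1.0]]
force: [-5.9, -1.1, 2.5]
width: 0.504
finger_force: 2.6
```

Run:
```python
import cv2
from h import *
a=robot.capture("top");b=robot.capture("scene")
cv2.imwrite("pics/p1.png",np.hstack([cv2.resize(a[170:270,240:360],(400,333)),cv2.resize(b[220:330,240:372],(400,333))])[:,:,::-1])
```

```text
(no output)
```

View pics/p1.png

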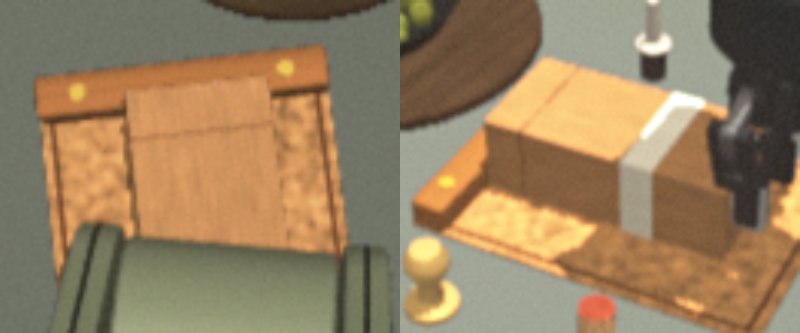

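The carton's top end has reached the strip and looks parallel to it (top edge (128,92) to (270,77) in the left half), with the force rising. I'll press a little more to square it.

Converted, 3 mm is 0.06, 2 mm is 0.04.

Emit:
tcp_steps:
  deltas:
    - {"sx":0.02}
    - {"sx":0.04}
    - {"sx":0.06}
    - {"sx":0.06}
    - {"sx":0.06}

```text
time: 8.9
position: [567.7, -41.0, 24.4]
tool_rot: [[0.993, 0.116, -0.008], [0.116, -0.993, -0.001], [-0.008, -0.0, -1.0]]
force: [-12.2, -3.2, 8.4]
width: 0.498
finger_force: 6.2
```

Emit:
tcp_steps:
  deltas:
    - {"sx":0.02}
    - {"sx":0.04}
    - {"sx":0.04}

```text
time: 9.28
position: [567.6, -41.0, 24.4]
tool_rot: [[0.993, 0.116, -0.012], [0.116, -0.993, -0.001], [-0.012, -0.001, -1.0]]
force: [-17.6, -3.9, 13.1]
width: 0.5
finger_force: 8.7
```

Position no longer advances while the force rises: it is seated. Backing off straight, then up.

Emit:
tcp_steps:
  deltas:
    - {"sx":-0.06}
    - {"sx":-0.14}
    - {"sx":-0.3}
    - {"sx":-0.8}
    - {"sx":-1.8}
    - {"sx":-2.6,"sz":-0.4}
    - {"sx":-3,"sz":-1.4}
    - {"sx":-3.2,"sz":-2.6}
    - {"sx":-4,"sz":-3}
    - {"sx":-4,"sz":-3}

```text
time: 10.52
position: [374.0, -63.7, 176.1]
tool_rot: [[0.993, 0.115, 0.005], [0.115, -0.993, -0.001], [0.005, 0.002, -1.0]]
force: [-0.2, -0.8, -0.7]
width: 0.498
finger_force: 0.0
```

Run:
```python
import cv2
from h import *
a=robot.capture("top");b=robot.capture("scene")
cv2.imwrite("pics/p2.png",np.hstack([cv2.resize(a[170:320,210:390],(400,333),interpolation=2),cv2.resize(b[220:340,240:384],(400,333),interpolation=2)])[:,:,::-1])
cv2.imwrite("pics/p3.png",cv2.resize(a[180:230,250:350],(800,400),interpolation=2)[:,:,::-1])
```

```text
(no output)
```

View pics/p2.png

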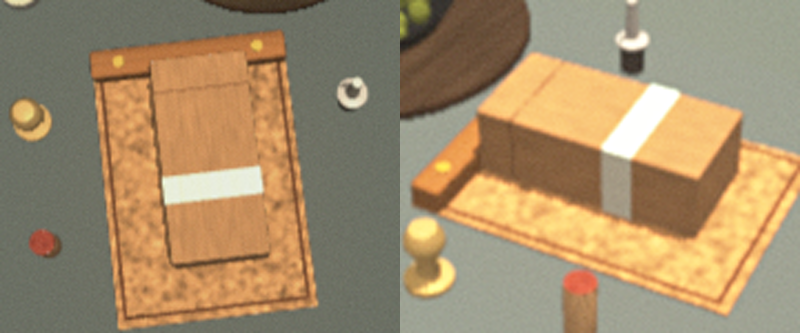

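View pics/p3.png

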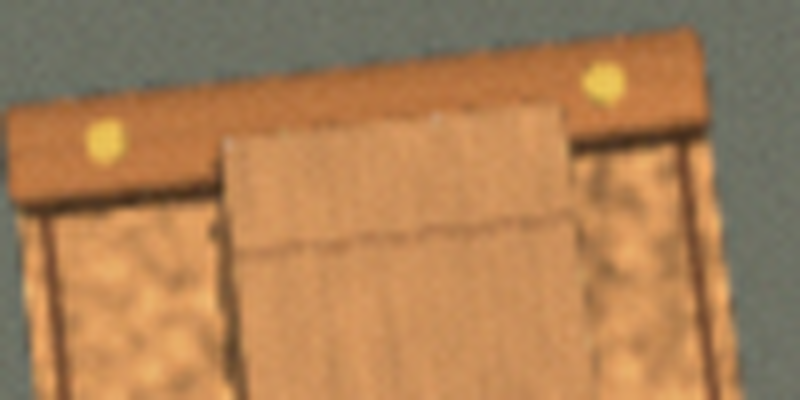

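The carton's top edge runs (222,143) to (558,103), a slope of 6.8°; the strip's edges slope 6.6–6.8°, so it is square. The small items look unmoved. I'll check the gap numerically.

Run:
```python
from h import *
K=dict(s=8,off=(250,180))
a,b=[atz("top",p,58,**K)[:2] for p in((222,143),(558,103))]
c,d=[atz("top",p,22,**K)[:2] for p in((20,204),(707,128))]
y=(c-d)/np.linalg.norm(c-d); n=np.array([y[1],-y[0]])
print("gap",(d-a)@n,(d-b)@n)
```

```text
gap 0.46400564097730074 -0.2177090381859588
```

```bash
python3 -c "
from station import robot
print(robot.sign_off())"
```

```text
the job is handed in; nothing more can be done
None
```

The carton was tipped onto the mat and pushed until its top end sat square and flush against the stop strip (gap under 0.5 mm in the top camera view); the stopper, pourer and cork look unmoved, the arm is clear, and the job was handed in at about 10.6 s.

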